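# Hold the new door pull for screwing

### The arm

A 6-joint arm with a two-finger parallel gripper is mounted at the origin on the work surface. World frame = base frame: x ahead of the robot, y to its left, z up, the work surface at z = 0. Lengths are in mm, angles in rad, forces in N, time in s.
With the tool pointing down it reaches from about 400 to 925 mm from the base axis. Payload 12.5 kg.
Tool frame: the origin (TCP) lies at the very end of the fingers, on their centre line; the grasp point (between the pads) lies 19 mm behind it; z points along the fingers, y is the direction in which the jaws open and shut (so a half turn about z gives the same grasp; the last joint's range is limited). The gripper opens to 95 mm and grips with 3 to 60 N. Pads are 20 mm wide; open, the fingers measure 119 mm over their backs; the gripper's body (75 mm by 180 mm) begins 59 mm behind the grasp point.
Start: joints at [-1.437, 0.491, 1.559, -0, 1.092, -0.106], TCP at [148.465, -607.128, 214.661] pointing down, gripper open.
Joint ranges: [-3.1, 3.1], [-0.84, 2.19], [0.05, 2.79], [-1.13, 4.28], [0.06, 2.93], [-2.69, 2.69]. Speed limits (rad/s): [2.22, 2.22, 2.79, 3.14, 3.14, 3.14].

### API

Orientations are given as [roll, pitch, yaw] about the fixed x, y, z axes, in that order (R = Rz(yaw) Ry(pitch) Rx(roll)).
In Python, from cell import env gives the robot as it stands.
- The arm moves only by the shell command python3 -m pendant 'ROWS'. ROWS is JSON, a list that holds one entry, the list of rows, each a list of 5 numbers: the opening, from 0 (shut) to 1 (fully open), then the shift along the tool's x, y, z in m, then the turn about the tool's z in rad. A call has exactly 8 rows; each row is the pose to reach, as a shift and turn from the pose commanded when the call began, along the tool's axes at that moment; what a row does not reach only later rows make up. A row lasts 1/10 s, in which the tool goes at most 50 mm and 8.59 degrees, less where a joint would pass 70% of its speed; a pose out of reach is approached as far as the arm can. A call with a gripper value outside its range is refused whole. The fingers move at their own pace and stop on an object; the grip force is fixed at half the most. Time passes only in rows, so rows that repeat a pose let the fingers close, or fill a call up. It gives the time, the measured TCP pose, the force and the opening at its end, in the units of the state.
- env.state(): the state, without advancing time (a new reading comes with each control period).
- env.read_camera(name): name is "scene" or "top" or "wrist"; returns a dict with "image" (480x640x3 uint8, blue, green, red), "range_z" (480x640 float32, mm along the optical axis (not along the pixel's ray), 0 where there is no reading), "fx", "fy", "cx", "cy" (pixels), "rvec" (rotation vector, rad) and "tvec" (3), from world to camera coordinates, as OpenCV has them; the wrist camera has in their place "tool_from_camera" (4x4, takes a point from camera to tool coordinates, whose origin is the TCP and whose axes are the flange's). Camera axes: x right, y down, z forward; pixel columns grow to the right and rows downward; lengths in mm; the calibration is good to about 2 mm. A picture is of the moment at which its call begins: read the wrist's pose just before it.
- env.job_done(): hands the job in, once; it reports no verdict.
The state is a dict: "t": time; "joints": joint angles; "qvel": joint speeds; "tau": joint torques, N m; "eef_pos": TCP position; "tcp_rot": TCP orientation; "ft_force": force on the tool from outside, world axes, zero at the start; "moment": the same for the moment, N m; "opening": opening from 0.0 (shut) to 1.0 (fully open).
Only numpy, scipy, OpenCV 4.12 (cv2) and the standard library are available. Lean on these libraries where they do the work, as an engineer would, in place of code of your own. Each camera call takes 0.05 s, during which the arm holds its last target. There are 200 camera calls.

### The job

Slide the cabinet's left-hand acrylic door fully home to the left, clear of the bare right-hand door, then take the loose wooden pull from the desk and hold it level on the bare door with its two posts squarely over the two drilled holes. Press it straight against the door with a steady 5 to 15 newtons, never 30 (the acrylic would crack), so that I can drive the screws from behind, and leave the other things on the desk alone. Finish while holding: the pull stays gripped and pressed, do not let go.

Things in the scene. Friction and masses are not known exactly. Their poses are not given: they have to be found in the camera images.
- cabinet: White cabinet 150 deep (x) x 420 wide (y) x 156 mm high, fixed. Origin: centre of its underside; +x from the doors to the open back, +y to its left seen from the robot, z up. Front plane at x = -75 mm. Two bluish clear doors, 204 wide x 120 high x 3 mm, run in a front and a rear groove. Blue tape ticks on its top stand straight above the holes, 57 and 153 mm right (-y) of its middle.
- front_door (a joint): Left-hand door, in the front groove, with its pull fitted. 0 = fully home at the left (a stop), positive (m) = slid to the right, up to 0.16; slides with 1 to 2 N and stays where it is left. Starts 0.07 to 0.14 to the right, so that it covers holes of the bare door.
- fitted_pull (a point): Middle of the bar of the pull on the left-hand door (moves with it; axes as the cabinet's), 128 mm above the desk, 28 mm under the cabinet's top. Reddish wooden bar 14 x 14 x 128 mm along y, axis 44 mm in front (-x) of the door's face, 42 mm in front of the cabinet's front plane; two posts 12 mm thick, 48 mm either side. Push its end sideways or grip the bar.
- mount (a point): Where the new pull belongs: midway between the holes, on the front face of the bare right-hand door, 128 mm above the desk; axes as the cabinet's (x straight into the door). This face lies 8 mm behind the cabinet's front plane. The pull's bar middle must come 44 mm in front (-x) of this point.
- hole_left (a point): Left drilled hole (white dot in a black ring 17 mm wide), on the face of the bare door, 48 mm to the left (+y) of mount.
- hole_right (a point): Right drilled hole, same, 48 mm to the right (-y) of mount.
- bare_door (a joint): The bare right-hand door: how far (m) it is pressed back (+x) in its springy, pile-lined grooves: 0 at rest, about 1 mm for every 4 N of push. It is taped shut and does not slide sideways.
- pull_center (a point): Middle of the bar of the loose pull (half-way up, 7 mm above the desk as it lies), about 70 g. Lies flat: reddish wooden bar 14 x 14 x 128 mm along its y; two black posts 12 mm thick, 48 mm either side, pointing along its +x to flat feet 44 mm from the bar's axis; z up. 84 mm free between the posts. Mounted just as it lies, no turning over.
- foot_left (a point): Centre of the flat end of the loose pull's left (+y) post; goes on the left hole.
- foot_right (a point): Centre of the flat end of the loose pull's right (-y) post; goes on the right hole.
- pull: The loose pull; origin under the middle of its bar, axes as at pull_center.
- phone_stand: Wooden wave-shaped phone stand, 125 x 75 x 95 mm high, loose; leave alone. Origin at the middle of its underside.
- dispenser: Push-button toothpick dispenser, clear with green top, 56 mm wide, 97 mm high, loose; leave alone. Origin under its middle.
- headphone_stand: Black steel headphone stand, foot 120 mm across, 240 mm high, loose; leave alone. Origin under its middle.
- mug: Yellow mug lying on its side, 80 mm across, 95 mm long, loose; leave alone. Origin on the desk under its middle.
- dish: Small blue dish 68 mm across, 16 mm high, with two screws, standing loose on the back of the cabinet's top; leave alone. Origin under its middle.
- screwdriver: Red screwdriver 170 mm long, square handle 22 mm thick, lying loose along the back of the cabinet's top; leave alone. Origin under its middle.
Mind the look-alikes: they are no part of the job. What is meant by the pull is not purple or turquoise, and is the smaller of those in its own colour.

How it is judged (in metres and radians):
On the way:
1. the left-hand door is slid fully home to the left (value of joint front_door below 0.01 m), for 0.2 s.
At the end, for the whole second after the job is handed in: Through the last second: left-hand door within 12 mm of home; pull gripped, still, level within 0.12 rad, pressing on the bare door with 5 to 15 N; each post's foot within 5 mm of its hole sideways and in height, and within 3 mm of the door's face (value of joint front_door below 0.012 m and contact force between the fingers and pull above 3 N and contact force between pull and bare_door between 5 and 15 N and y of foot_left in the frame of hole_left between -0.005 and 0.005 m and z of foot_left in the frame of hole_left between -0.005 and 0.005 m and y of foot_right in the frame of hole_right between -0.005 and 0.005 m and z of foot_right in the frame of hole_right between -0.005 and 0.005 m and x of foot_left in the frame of hole_left above -0.003 m and x of foot_right in the frame of hole_right above -0.003 m and angle between pull's own z axis and vertical below 0.12 rad and linear speed of pull below 0.01 m/s); the arm keeps its last pose, push and grip.
It fails at once if the bare door is pressed with more than 30 N (contact force between any of pull, the arm, the fingers and bare_door above 30 N).
It fails at once if a bystander is moved more than 20 mm (distance of any of phone_stand, dispenser, headphone_stand, mug, dish, screwdriver from where it was at the start of the episode above 0.02 m).
It also fails if it takes over 61 s, if anything falls off the work surface, if the arm or the gripper's body presses on something with over 40 N, if the wrist force passes 120 N, or if a joint passes its speed limit or range.

## Working session

There is one attempt and no reset: what is moved stays moved. The work goes in short steps, Python scripts to look and compute and a shell command to move; the robot and the scene stay as the last step left them, time stands still between calls to the robot, and variables do not carry over. Pictures are saved under pics/ and viewed, about 8 in all and at most 12, crops included, and the job is handed in when it is done.

```bash
ls; mkdir -p pics; cat > h.py <<'E'
import numpy as np, cv2
from cell import env
def P(c):
    R=cv2.Rodrigues(np.array(c["rvec"],float))[0]; return R,np.array(c["tvec"],float).ravel()
def cloud(c):
    z=c["range_z"].astype(float); v,u=np.mgrid[:480,:640]
    p=np.stack([(u-c["cx"])/c["fx"]*z,(v-c["cy"])/c["fy"]*z,z],-1)
    R,t=P(c); w=(p-t)@R; w[z==0]=np.nan; return w
E
python3 - <<'E'
from h import *
import pickle
print(env.state())
for n in("scene","top"):
    c=env.read_camera(n); pickle.dump(c,open(n+".pkl","wb")); cv2.imwrite(f"pics/{n}0.png",c["image"]); R,t=P(c); print(n,-R.T@t)
E
```

```text
pics
{'t': 0.0, 'joints': array([-1.43661807e+00,  4.91533376e-01,  1.55946913e+00,  3.15286215e-05,
        1.09168572e+00, -1.05623834e-01]), 'qvel': array([-0.00077699, -0.00187792,  0.00097633,  0.00028639,  0.00069944,
       -0.00046346]), 'tau': array([ 3.94474497e-03, -6.12643290e+01, -2.58180660e+01,  6.93969755e-02,
        4.83018591e-02, -1.09480895e-04]), 'eef_pos': array([ 148.42544429, -606.8631892 ,  214.07123663]), 'tcp_rot': array([-3.14050614e+00, -1.43309844e-04,  2.39787464e-01]), 'ft_force': array([ 0.15765411, -0.06052481,  1.19213243]), 'moment': array([ 0.01643335,  0.01569752, -0.03398773]), 'opening': 1.0021266893348817}
scene [1546.06286066 -106.4452888  1212.802676  ]
top [ 283.99030384   18.29126211 1549.96484124]
```

View pics/scene0.png

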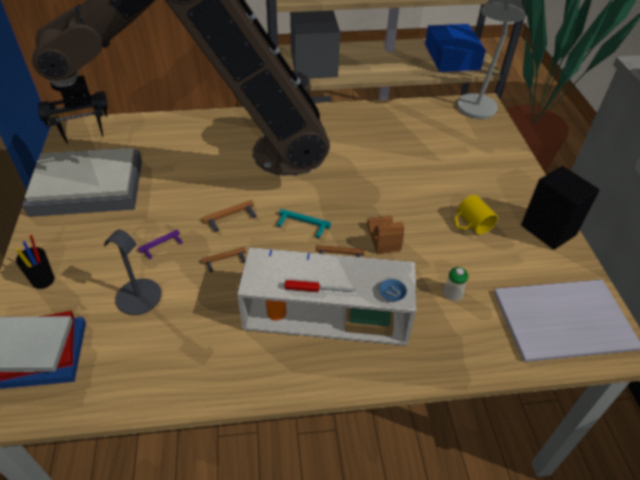

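View pics/top0.png

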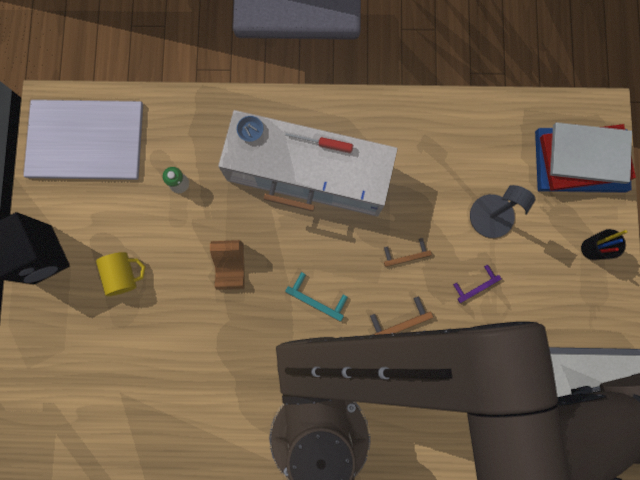

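The top view shows the cabinet around (308,165), ticks at (324,186) and (362,195), and the fitted pull at about (290,201). The small reddish loose pull is at (408,253). The larger reddish one at (403,325), the turquoise one and the purple one are decoys.

```bash
cat > m.py <<'E'
from h import *
import pickle
c=pickle.load(open("top.pkl","rb")); w=cloud(c); im=c["image"]; hsv=cv2.cvtColor(im,cv2.COLOR_BGR2HSV)
print("fx",c["fx"], "desk z",np.nanmedian(w[230:240,300:320,2]))
def ray(u,v,z):
    R,t=P(c); d=R.T@np.array([(u-c["cx"])/c["fx"],(v-c["cy"])/c["fy"],1]); o=-R.T@t; return o+d*(z-o[2])/d[2]
V,U=np.mgrid[:480,:640]
box=(U>205)&(U<410)&(V>95)&(V<225)
m=box&(w[...,2]>146)&(w[...,2]<200)
pts=np.array([ray(u,v,156)[:2] for v,u in zip(*np.nonzero(m))],np.float32)
print("top z",np.nanmedian(w[m][:,2]),cv2.minAreaRect(pts),cv2.boxPoints(cv2.minAreaRect(pts)).round(1).tolist())
b=box&(hsv[...,0]>105)&(hsv[...,0]<130)&(hsv[...,1]>110)&(V>175)&(U>310)
n,l,s,ce=cv2.connectedComponentsWithStats(b.astype(np.uint8))
T=[]
for i in range(1,n):
    if s[i,4]>3: print("tick",s[i],ce[i],ray(*ce[i],156).round(1))
def bar(bb,z,name):
    u0,u1,v0,v1=bb; k=(U>u0)&(U<u1)&(V>v0)&(V<v1)&(hsv[...,0]<15)&(hsv[...,1]>120)&(hsv[...,2]>60)
    n,l,s,ce=cv2.connectedComponentsWithStats(k.astype(np.uint8)); i=1+np.argmax(s[1:,4])
    q=np.array([ray(u,v,z)[:2] for v,u in zip(*np.nonzero(l==i))],np.float32)
    print(name,s[i],np.nanmedian(w[l==i][:,2]).round(1),cv2.minAreaRect(q),q.mean(0)); 
bar((375,440,238,275),14,"small"); bar((360,440,290,345),14,"big"); bar((255,320,185,215),135,"fitted")
cv2.imwrite("pics/crop.png",cv2.resize(im[90:350,210:450],None,fx=2.3,fy=2.3,interpolation=cv2.INTER_CUBIC))
E
python3 m.py
```

```text
fx 583.0294794329055 desk z 0.23304945247919132
top z 156.6485124975657 ((693.1239013671875, 40.94575500488281), (419.6081237792969, 153.31216430664062), 77.32805633544922) [[572.2999877929688, -146.89999389648438], [721.9000244140625, -180.60000610351562], [813.9000244140625, 228.8000030517578], [664.4000244140625, 262.5]]
tick [323 182   3   8  12] [324.  185.5] [ 6.231e+02 -3.000e-01  1.560e+02]
tick [361 191   3   8  12] [362.16666667 194.83333333] [601.2 -93.9 156. ]
small [384 251  48  15 234] 14.0 ((464.40057373046875, -225.4936065673828), (13.137181282043457, 126.96368408203125), 14.598767280578613) [ 464.2436  -225.29094]
big [375 312  58  23 357] 17.6 ((288.520751953125, -214.8076171875), (17.98090362548828, 156.85519409179688), 22.697513580322266) [ 292.55493 -223.04825]
fitted [265 194  49  16 157] 135.5 ((586.2474975585938, 86.65531921386719), (123.04423522949219, 10.142735481262207), 77.0738754272461) [586.35516   85.338036]
```

View pics/crop.png

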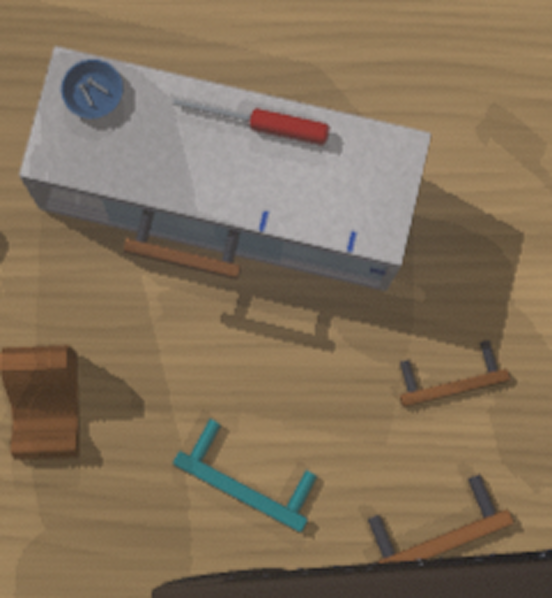

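```bash
cat >> h.py <<'E'
C=np.array([693.1,40.9]); YAW=-0.223
def cab(x,y):
    c,s=np.cos(YAW),np.sin(YAW); return C+np.array([c*x-s*y,s*x+c*y])
def tocab(p):
    c,s=np.cos(YAW),np.sin(YAW); d=np.array(p[:2])-C; return np.array([c*d[0]+s*d[1],-s*d[0]+c*d[1]])
def go(x,y,z,yaw):
    s=env.state(); p=s["eef_pos"]; a=s["tcp_rot"][2]; d=np.array([x,y,z])-p
    print("pose",p.round(1),"yaw",round(a,3),"F",s["ft_force"].round(1),"op",round(s["opening"],3),"t",round(s["t"],1),"cab",tocab(p).round(1))
    print("shift m",(np.array([np.cos(a)*d[0]+np.sin(a)*d[1],np.sin(a)*d[0]-np.cos(a)*d[1],-d[2]])/1000).round(4),"turn",round(a-yaw,3))
E
python3 -c "
from h import *
p=cab(-115,-85);print(p);go(*p,214,1.348)"
```

```text
[562.1492995  -16.56228361]
pose [ 148.4 -606.9  214.1] yaw 0.24 F [0.5 0.  0.4] op 0.999 t 0.1 cab [-387.9 -752.2]
shift m [ 5.421e-01 -4.752e-01  1.000e-04] turn -1.108
```

```bash
python3 -m pendant '[[[0.2,0.037,-0.032,0,-0.1],[0,0.074,-0.064,0,-0.2],[0,0.111,-0.096,0,-0.3],[0,0.148,-0.128,0,-0.4],[0,0.185,-0.16,0,-0.5],[0,0.222,-0.192,0,-0.6],[0,0.259,-0.224,0,-0.7],[0,0.296,-0.256,0,-0.8]]]'; python3 -c "
from h import *
p=cab(-115,-85);go(*p,214,1.348)"
```

```text
t: 0.9
eef_pos: [375.9, -286.4, 214.6]
tcp_rot: [-3.142, 0.0, 1.044]
ft_force: [0.8, -0.8, 0.5]
opening: 0.388
pose [ 375.9 -286.4  214.6] yaw 1.044 F [ 0.8 -0.8  0.5] op 0.388 t 0.9 cab [-237.  -389.3]
shift m [0.3269 0.0252 0.0006] turn -0.304
```

```bash
python3 -m pendant '[[[0,0.045,0.004,0,-0.1],[0,0.09,0.008,0,-0.2],[0,0.135,0.012,0,-0.304],[0,0.18,0.015,0,-0.304],[0,0.225,0.018,0,-0.304],[0,0.27,0.022,0,-0.304],[0,0.31,0.025,0,-0.304],[0,0.327,0.025,0,-0.304]]]'; python3 - <<'E'
from h import *
import pickle
p=cab(-115,-85);go(*p,112,1.348)
s=env.state();c=env.read_camera("wrist");pickle.dump((s,c),open("w1.pkl","wb"));cv2.imwrite("pics/w1.png",c["image"])
print(np.round(c["tool_from_camera"],3))
E
```

```text
t: 1.7
eef_pos: [563.6, -16.2, 214.2]
tcp_rot: [-3.141, -0.0, 1.346]
ft_force: [0.3, -0.8, 0.4]
opening: 0.005
pose [563.6 -16.2 214.2] yaw 1.346 F [ 0.3 -0.8  0.4] op 0.005 t 1.7 cab [-113.7  -84.3]
shift m [-0.0007 -0.0013  0.1022] turn -0.002
[[-0.00000e+00 -9.72000e-01 -2.34000e-01  6.53070e+01]
 [ 1.00000e+00  0.00000e+00 -0.00000e+00 -1.05000e-01]
 [ 0.00000e+00 -2.34000e-01  9.72000e-01 -1.71029e+02]
 [ 0.00000e+00  0.00000e+00  0.00000e+00  1.00000e+00]]
```

View pics/w1.png

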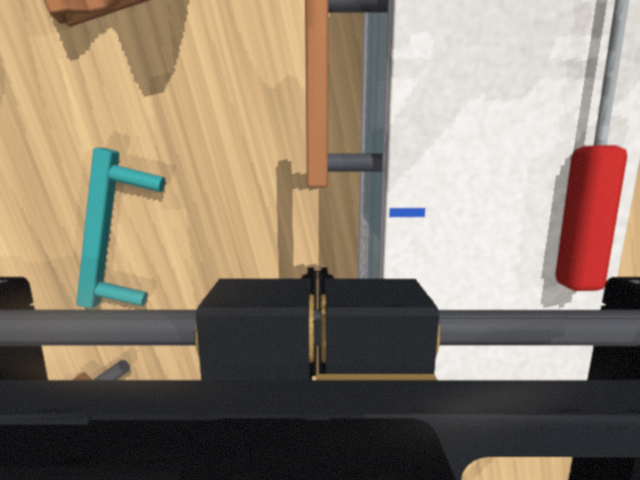

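The wrist view shows the closed fingers at about (318,290), in line with the fitted bar, whose end is at (317,186). A tick is at (407,212) and the cabinet's front edge at column 387. I'll refine the cabinet pose from this view.

```bash
cat >> h.py <<'E'
from scipy.spatial.transform import Rotation as Ro
def wray(s,c,u,v,z):
    T=np.array(c["tool_from_camera"]); R=Ro.from_euler("xyz",s["tcp_rot"]).as_matrix()
    o=R@T[:3,3]+s["eef_pos"]; d=R@T[:3,:3]@np.array([(u-c["cx"])/c["fx"],(v-c["cy"])/c["fy"],1])
    return o+d*(z-o[2])/d[2]
def blue(im,box):
    h=cv2.cvtColor(im,cv2.COLOR_BGR2HSV); k=cv2.inRange(h,(108,140,60),(130,255,255)); u0,u1,v0,v1=box
    z=np.zeros_like(k); z[v0:v1,u0:u1]=k[v0:v1,u0:u1]; return z
E
python3 - <<'E'
from h import *
import pickle
s,c=pickle.load(open("w1.pkl","rb")); im=c["image"]
k=blue(im,(380,440,190,235)); print(cv2.boundingRect(k)); m=cv2.moments(k,True); t=wray(s,c,m["m10"]/m["m00"],m["m01"]/m["m00"],156); print("tick",t.round(1),tocab(t).round(1))
# front edge of top: per-row first column that is bright & unsaturated
E=[]
h=cv2.cvtColor(im,cv2.COLOR_BGR2HSV)
for v in list(range(20,150,10))+list(range(225,275,8)):
    u=370+np.argmax(np.diff(h[v,370:410,2].astype(int))); E.append(wray(s,c,u+.5,v,156)[:2])
E=np.array(E); print(np.array([tocab(e) for e in E]).round(1).tolist())
vx,vy,_,_=cv2.fitLine(E.astype(np.float32),cv2.DIST_HUBER,0,.01,.01).ravel(); print("yaw",-np.arctan(vx/vy), np.median([tocab(e)[0] for e in E]))
k=(h[...,0]<15)&(h[...,1]>110)&(h[...,2]>60); k[:, :300]=0;k[:,335:]=0;k[:20]=0;k[230:]=0
vv,uu=np.nonzero(k); print(uu.min(),uu.max(),vv.max()); e=wray(s,c,uu[vv>100].mean(),vv.max(),135); print("bar end",tocab(e).round(1))
E
```

```text
(390, 209, 34, 7)
tick [623.3  -0.9 156. ] [-58.8 -56.2]
[[-71.7, 50.2], [-71.5, 45.3], [-71.8, 40.2], [-71.6, 35.1], [-71.9, 30.0], [-71.7, 24.8], [-71.4, 19.5], [-71.8, 14.2], [-72.1, 8.8], [-71.9, 3.4], [-71.6, -2.2], [-71.4, -7.8], [-71.7, -13.4], [-71.4, -64.3], [-71.8, -69.4], [-71.6, -74.6], [-71.4, -79.7], [-71.8, -85.0], [-71.6, -90.3], [-71.4, -95.6]]
yaw -0.22213097 -71.64884314189779
306 328 187
bar end [-114.   -42.8]
```

```bash
python3 -m pendant '[[[0,0,-0.002,0.03,0],[0,0,-0.003,0.07,0],[0,0,-0.003,0.102,0],[0,0.01,-0.003,0.102,0],[0,0.03,-0.003,0.102,0],[0,0.05,-0.003,0.102,0],[0,0.07,-0.003,0.102,0],[0,0.085,-0.003,0.102,0]]]'; python3 -c "
from h import *
go(*cab(-117,31),112,1.346)"
```

```text
t: 2.55
eef_pos: [579.0, 65.5, 114.2]
tcp_rot: [3.14, 0.0, 1.344]
ft_force: [-1.7, -2.4, 1.7]
opening: 0.007
pose [579.   65.5 114.2] yaw 1.344 F [-1.7 -2.4  1.7] op 0.007 t 2.5 cab [-116.7   -1.2]
shift m [ 0.0322 -0.0004  0.0022] turn -0.002
```

```bash
sed -i 's/^C=.*/C=np.array([696.4,41.2]); YAW=-0.2225/' h.py; python3 -m pendant '[[[0,0.008,0,0,0],[0,0.016,0,0,0],[0,0.022,0,0,0],[0,0.025,0,0,0],[0,0.028,0,0,0],[0,0.03,0,0,0],[0,0.032,0,0,0],[0,0.032,0,0,0]]]'; python3 -c "
from h import *
go(*cab(-120,36),112,1.346)"; python3 -m pendant '[[[0,0.001,0,0,0],[0,0.002,0,0,0],[0,0.003,0,0,0],[0,0.003,0,0,0],[0,0.003,0,0,0],[0,0.003,0,0,0],[0,0.003,0,0,0],[0,0.003,0,0,0]]]'
```

```text
t: 3.35
eef_pos: [583.9, 87.9, 113.0]
tcp_rot: [-3.138, 0.012, 1.345]
ft_force: [-13.6, -57.0, 14.7]
opening: 0.003
pose [583.9  87.9 113. ] yaw 1.345 F [-13.6 -57.   14.7] op 0.003 t 3.4 cab [-120.    20.7]
shift m [ 0.0153 -0.      0.001 ] turn -0.001
t: 4.15
eef_pos: [583.9, 88.2, 113.0]
tcp_rot: [-3.137, 0.015, 1.344]
ft_force: [-17.1, -75.4, 17.7]
opening: 0.007
```

```bash
python3 -m pendant '[[[0,-0.01,0,0,0],[0,-0.02,0,0,0],[0,-0.04,0,-0.02,0],[0,-0.06,0,-0.07,0],[0.5,-0.1,0,-0.09,0],[1,-0.15,0,-0.09,0],[1,-0.18,0,-0.09,0],[1,-0.18,0,-0.09,0]]]'; python3 - <<'E'
from h import *
import pickle
go(*cab(-120,36),112,1.346)
c=env.read_camera("top");cv2.imwrite("pics/top1.png",cv2.resize(c["image"][90:290,200:460],None,fx=2.6,fy=2.6))
R,t=P(c);V,U=np.mgrid[:480,:640];hsv=cv2.cvtColor(c["image"],cv2.COLOR_BGR2HSV)
k=(U>215)&(U<330)&(V>170)&(V<225)&(hsv[...,0]<15)&(hsv[...,1]>120)&(hsv[...,2]>60)
n,l,st,ce=cv2.connectedComponentsWithStats(k.astype(np.uint8)); i=1+np.argmax(st[1:,4]);q=[]
for v,u in zip(*np.nonzero(l==i)):
    d=R.T@np.array([(u-c["cx"])/c["fx"],(v-c["cy"])/c["fy"],1]); o=-R.T@t; q.append(tocab(o+d*(135-o[2])/d[2]))
q=np.array(q);print(st[i],q.min(0),q.max(0),q.mean(0))
E
```

```text
t: 4.95
eef_pos: [545.3, -79.4, 202.9]
tcp_rot: [3.141, 0.0, 1.341]
ft_force: [-0.5, 0.9, -0.6]
opening: 0.283
pose [545.3 -79.4 202.9] yaw 1.341 F [-0.5  0.9 -0.6] op 0.283 t 5.0 cab [-120.7 -151. ]
shift m [ 0.187  -0.0007  0.0909] turn -0.005
[235 187  49  16 227] [-124.12755903   33.12765851] [-112.17712948  157.92327362] [-118.09735742   95.07921781]
```

View pics/top1.png

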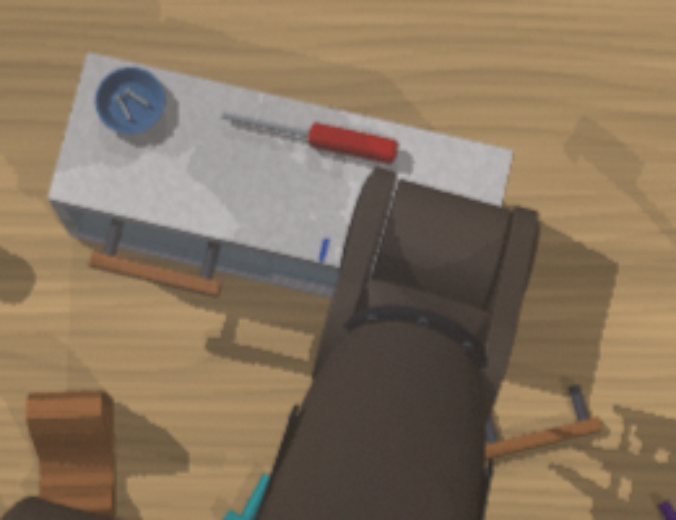

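The fitted bar's middle is now at y=95.5 in the cabinet frame, and the push stalled hard there. I'll look at the door's left edge to confirm it is home.

```bash
python3 -m pendant '[[[1,0.05,0,0,0],[1,0.1,0,0,0],[1,0.15,0,0,0],[1,0.2,-0.01,0,0],[1,0.24,-0.02,0,0],[1,0.27,-0.03,0,0],[1,0.29,-0.03,0,0],[1,0.29,-0.03,0,0]]]'; python3 - <<'E'
from h import *
import pickle
go(*cab(-120,36),112,1.346)
s=env.state();c=env.read_camera("wrist");pickle.dump((s,c),open("w2.pkl","wb"));cv2.imwrite("pics/w2.png",c["image"])
E
```

```text
t: 5.8
eef_pos: [582.0, 215.5, 202.3]
tcp_rot: [3.142, -0.0, 1.347]
ft_force: [0.1, -1.0, 0.4]
opening: 0.978
pose [582.  215.5 202.3] yaw 1.347 F [ 0.1 -1.   0.4] op 0.978 t 5.8 cab [-150.   144.8]
shift m [-0.1088  0.0301  0.0903] turn 0.001
```

View pics/w2.png

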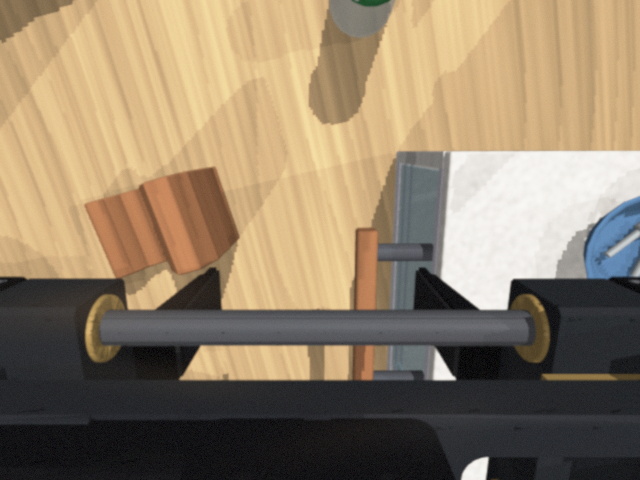

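The cabinet's left wall starts at row 152 and the bar's left end is at (366,228). I'll zoom in on the corner at about (420,165).

```bash
python3 - <<'E'
from h import *
import pickle
s,c=pickle.load(open("w2.pkl","rb")); im=c["image"]
cv2.imwrite("pics/w2c.png",cv2.convertScaleAbs(cv2.resize(im[140:270,340:470],None,fx=4.5,fy=4.5,interpolation=cv2.INTER_CUBIC),alpha=1.6))
print("bar end L",tocab(wray(s,c,366,228,135)),"cab edge",tocab(wray(s,c,500,152,156)),"front edge",tocab(wray(s,c,444,200,156)))
for v in range(160,176,3): print(v,[tocab(wray(s,c,420,v,z))[1].round(1) for z in(20,80,135)])
E
```

```text
bar end L [-118.55482648  161.07682287] cab edge [-47.30083276 208.88626803] front edge [-76.6659907  181.87817537]
160 [np.float64(201.1), np.float64(202.6), np.float64(204.0)]
163 [np.float64(198.4), np.float64(200.4), np.float64(202.2)]
166 [np.float64(195.7), np.float64(198.1), np.float64(200.4)]
169 [np.float64(193.0), np.float64(195.9), np.float64(198.5)]
172 [np.float64(190.2), np.float64(193.6), np.float64(196.7)]
175 [np.float64(187.5), np.float64(191.3), np.float64(194.8)]
```

View pics/w2c.png

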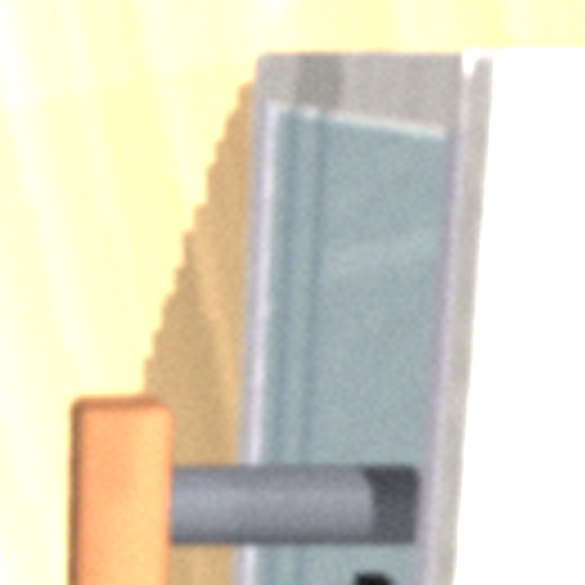

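The door's edge lies against the side wall at y≈198.4 from bottom to top, so it is home. Next is the loose pull.

```bash
python3 -c "
from h import *
go(464.3,-225.4,202,1.826)"; python3 -m pendant '[[[1,-0.05,0,0,0],[1,-0.1,0,0,-0.06],[1,-0.15,0,0,-0.12],[1,-0.2,0,0,-0.18],[1,-0.25,0,0,-0.24],[1,-0.3,0,0,-0.3],[1,-0.35,0,0,-0.36],[1,-0.39,0,0,-0.42]]]'; python3 -c "
from h import *
go(464.3,-225.4,130,1.826)"
```

```text
pose [582.  213.9 202.2] yaw 1.346 F [-0.1 -0.2  0. ] op 0.987 t 5.8 cab [-149.7  143.2]
shift m [-4.545e-01 -1.680e-02  2.000e-04] turn -0.48
t: 6.65
eef_pos: [492.8, -170.8, 202.8]
tcp_rot: [3.141, 0.0, 1.764]
ft_force: [0.1, -0.4, 0.0]
opening: 1.001
pose [ 492.8 -170.8  202.8] yaw 1.764 F [ 0.1 -0.4  0. ] op 1.001 t 6.7 cab [-151.8 -251.7]
shift m [-0.0481 -0.0384  0.0728] turn -0.062
```

```bash
python3 -m pendant '[[[1,-0.02,-0.015,0.02,-0.03],[1,-0.04,-0.03,0.05,-0.06],[1,-0.048,-0.038,0.073,-0.062],[1,-0.048,-0.038,0.073,-0.062],[1,-0.048,-0.038,0.073,-0.062],[1,-0.048,-0.038,0.073,-0.062],[1,-0.048,-0.038,0.073,-0.062],[1,-0.048,-0.038,0.073,-0.062]]]'; python3 - <<'E'
from h import *
import pickle
go(464.3,-225.4,3,1.826)
s=env.state();c=env.read_camera("wrist");pickle.dump((s,c),open("w3.pkl","wb"));cv2.imwrite("pics/w3.png",c["image"])
h=cv2.cvtColor(c["image"],cv2.COLOR_BGR2HSV); k=cv2.inRange(h,(0,130,60),(13,255,255)); k[270:]=0
n,l,st,ce=cv2.connectedComponentsWithStats(k); i=1+np.argmax(st[1:,4]); print(st[i])
q=np.array([wray(s,c,u,v,14)[:2] for v,u in zip(*np.nonzero(l==i))],np.float32)
r=cv2.minAreaRect(q); b=cv2.boxPoints(r); print(r,b.round(1).tolist())
E
```

```text
t: 7.45
eef_pos: [466.6, -221.4, 130.5]
tcp_rot: [3.141, 0.001, 1.827]
ft_force: [0.5, -0.4, -0.4]
opening: 1.002
pose [ 466.6 -221.4  130.5] yaw 1.827 F [ 0.5 -0.4 -0.4] op 1.002 t 7.5 cab [-166.2 -306.9]
shift m [-0.0033 -0.0032  0.1275] turn 0.001
[  42   44   91  226 6573]
((288.5713195800781, -210.8664093017578), (24.331884384155273, 165.13282775878906), 22.598121643066406) [[245.60000610351562, -139.3000030517578], [309.1000061035156, -291.79998779296875], [331.5, -282.3999938964844], [268.1000061035156, -130.0]]
```

View pics/w3.png

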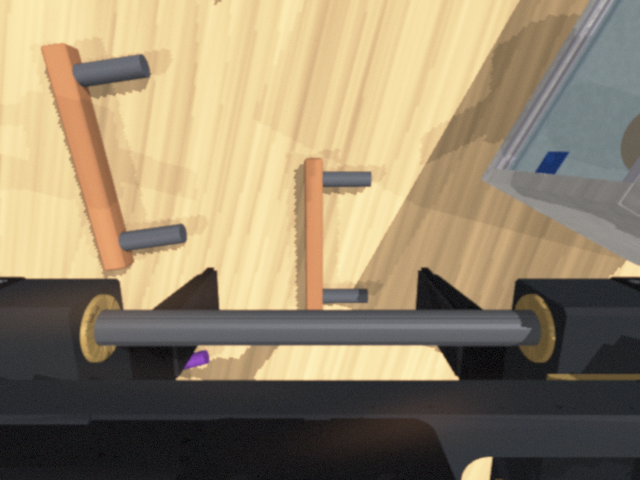

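The small pull runs from (314,158) down to about (314,310), with posts at rows 180 and 296. The larger one is at left.

```bash
python3 - <<'E'
from h import *
import pickle
s,c=pickle.load(open("w3.pkl","rb"))
h=cv2.cvtColor(c["image"],cv2.COLOR_BGR2HSV); k=cv2.inRange(h,(0,120,60),(13,255,255)); k[308:]=0;k[:,:290]=0;k[:,340:]=0
q=np.array([wray(s,c,u,v,14)[:2] for v,u in zip(*np.nonzero(k))],np.float32)
vx,vy,x0,y0=cv2.fitLine(q,cv2.DIST_HUBER,0,.01,.01).ravel(); yaw=-np.arctan(vx/vy)
yd=np.array([-np.sin(yaw),np.cos(yaw)]);xd=np.array([yd[1],-yd[0]])
pr=(q-[x0,y0])@yd; le=np.array([x0,y0])+yd*(np.percentile(pr,99.7)); print("yaw",yaw,"left end",le,"len seen",np.ptp(pr)); ce=le-64*yd; print("centre",ce, "width",np.percentile((q-[x0,y0])@xd,[2,98]))
fl,fr=[wray(s,c,u,v,7)[:2] for u,v in((371,179.5),(367,296))]; print("feet",(fl-ce)@xd,(fl-ce)@yd,(fr-ce)@xd,(fr-ce)@yd)
go(*ce,3,yaw+np.pi/2)
E
```

```text
yaw 0.25776014 left end [ 448.59488 -165.42628] len seen 118.75802
centre [ 464.90945 -227.31194] width [-6.09797283  6.11755482]
feet 44.88038445373583 48.22638218122084 44.59838658314116 -48.02503348525531
pose [ 466.5 -221.4  130.3] yaw 1.827 F [-0.5 -0.9 -0.1] op 0.999 t 7.5 cab [-166.3 -306.9]
shift m [-0.0053 -0.003   0.1273] turn -0.002
```

```bash
python3 -m pendant '[[[1,-0.003,-0.002,0.04,-0.002],[1,-0.005,-0.003,0.08,-0.002],[1,-0.005,-0.003,0.105,-0.002],[1,-0.005,-0.003,0.12,-0.002],[1,-0.005,-0.003,0.126,-0.002],[0.6,-0.005,-0.003,0.126,-0.002],[0.2,-0.005,-0.003,0.126,-0.002],[0,-0.005,-0.003,0.126,-0.002]]]';  python3 -m pendant '[[[0,0,0,0,0],[0,0,0,0,0],[0,0,0,0,0],[0,0,0,0,0],[0,0,0,0,0],[0,0,-0,-0.01,0],[0,0,0,-0.03,0],[0,0,0,-0.05,0]]]'; python3 -c "
from h import *
go(464.3,-225.4,130,1.826)"
```

```text
t: 8.3
eef_pos: [464.9, -227.5, 4.6]
tcp_rot: [3.141, 0.001, 1.828]
ft_force: [0.1, -0.2, -0.4]
opening: 0.804
t: 9.1
eef_pos: [464.3, -227.2, 54.6]
tcp_rot: [-3.141, -0.0, 1.828]
ft_force: [1.0, 0.7, 0.5]
opening: 0.135
pose [ 464.3 -227.2   54.6] yaw 1.828 F [1.  0.7 0.5] op 0.135 t 9.1 cab [-167.1 -313. ]
shift m [ 0.0017  0.0005 -0.0754] turn 0.002
```

```bash
python3 -c "
from h import *
go(*cab(-140,-105),126,YAW+np.pi/2)"; python3 -m pendant '[[[0,0,0,-0.04,0],[0,0,0,-0.072,0],[0,0.015,0,-0.072,0.1],[0,0.05,0,-0.072,0.2],[0,0.085,0,-0.072,0.3],[0,0.11,0,-0.072,0.4],[0,0.11,0,-0.072,0.48],[0,0.11,0,-0.072,0.48]]]'; python3 -c "
from h import *
go(*cab(-140,-105),126,YAW+np.pi/2)"
```

```text
pose [ 464.3 -227.2   54.6] yaw 1.828 F [1.  0.7 0.5] op 0.135 t 9.1 cab [-167.1 -313. ]
shift m [ 0.172   0.12   -0.0714] turn 0.479
t: 9.9
eef_pos: [436.5, -120.4, 126.4]
tcp_rot: [3.141, 0.0, 1.348]
ft_force: [0.4, -1.2, -0.2]
opening: 0.007
pose [ 436.5 -120.4  126.4] yaw 1.348 F [ 0.4 -1.2 -0.2] op 0.007 t 9.9 cab [-217.8 -214.9]
shift m [0.11   0.0778 0.0004] turn -0.0
```

The opening reads 0.007, so the pull slipped out of the tip grip. I'll find where it is.

```bash
python3 -m pendant '[[[1,-0.02,0,-0.03,0],[1,-0.06,0,-0.06,0],[1,-0.1,0.0,-0.08,0],[1,-0.13,0,-0.08,0],[1,-0.13,0,-0.08,0],[1,-0.13,0,-0.08,0],[1,-0.13,0,-0.08,0],[1,-0.13,0,-0.08,0]]]'; python3 - <<'E'
from h import *
import pickle
go(464.3,-225.4,3,1.826)
s=env.state();c=env.read_camera("wrist");pickle.dump((s,c),open("w4.pkl","wb"));cv2.imwrite("pics/w4.png",c["image"])
E
```

```text
t: 10.7
eef_pos: [407.9, -246.9, 205.5]
tcp_rot: [-3.141, -0.0, 1.349]
ft_force: [0.5, -0.3, -0.3]
opening: 0.62
pose [ 407.9 -246.9  205.5] yaw 1.349 F [ 0.5 -0.3 -0.3] op 0.62 t 10.7 cab [-217.8 -344.7]
shift m [0.0334 0.0503 0.2025] turn -0.477
```

View pics/w4.png

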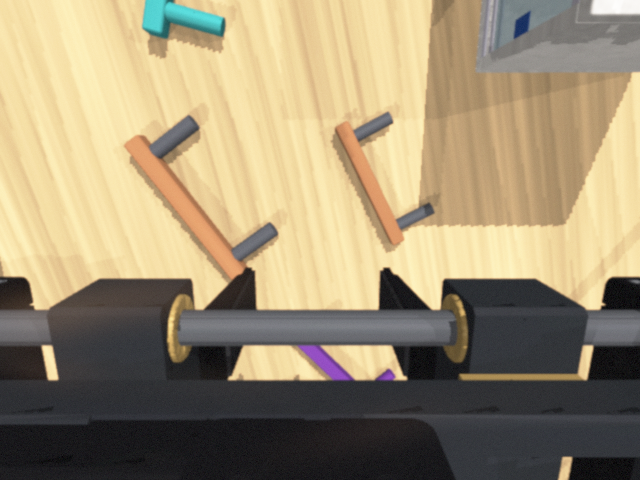

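The pull lies from (345,127) to (397,240), apparently flat. I'll measure it, then regrip deeper and lift slower.

```bash
cat > loose.py <<'E'
from h import *
import pickle,sys
def loose(s,c,box,feet=None):
    u0,u1,v0,v1=box; h=cv2.cvtColor(c["image"],cv2.COLOR_BGR2HSV); k=cv2.inRange(h,(0,120,60),(13,255,255)); z=np.zeros_like(k); z[v0:v1,u0:u1]=k[v0:v1,u0:u1]
    q=np.array([wray(s,c,u,v,14)[:2] for v,u in zip(*np.nonzero(z))],np.float32)
    vx,vy,x0,y0=cv2.fitLine(q,cv2.DIST_HUBER,0,.01,.01).ravel(); yaw=-np.arctan(vx/vy)
    yd=np.array([-np.sin(yaw),np.cos(yaw)]);xd=np.array([yd[1],-yd[0]]); o=np.array([x0,y0]); pr=(q-o)@yd; a,b=np.percentile(pr,[.3,99.7])
    ce=o+yd*(a+b)/2; print("yaw",yaw,"centre",ce,"len",b-a,"w",np.percentile((q-o)@xd,[2,98]))
    for f in feet or []: p=wray(s,c,*f,7)[:2]; print("foot",(p-ce)@xd,(p-ce)@yd)
    return ce,yaw
E
python3 - <<'E'
from loose import *
s,c=pickle.load(open("w4.pkl","rb"))
ce,y=loose(s,c,(325,410,110,255),[(390,118),(431,210)]); go(*ce,60,y+np.pi/2)
E
```

```text
yaw 0.25804445 centre [ 464.48973817 -226.32666282] len 125.30535049438475 w [-6.41235523  6.33579922]
foot 43.8944973949127 46.95599759764937
foot 43.32598527296591 -50.68620769620253
pose [ 407.9 -246.9  205.5] yaw 1.349 F [-0.5 -0.9 -0.6] op 0.663 t 10.8 cab [-217.8 -344.7]
shift m [0.0325 0.0507 0.1455] turn -0.479
```

```bash
python3 -m pendant '[[[1,0.006,0.01,0.03,-0.1],[1,0.012,0.02,0.06,-0.2],[1,0.02,0.03,0.1,-0.3],[1,0.026,0.04,0.14,-0.4],[1,0.0325,0.05,0.15,-0.479],[1,0.0325,0.05,0.15,-0.479],[1,0.0325,0.05,0.15,-0.479],[1,0.0325,0.05,0.15,-0.479]]]'; python3 -c "
from h import *
go(464.7,-226.8,1,1.829)"
```

```text
t: 11.55
eef_pos: [463.7, -227.2, 56.6]
tcp_rot: [3.141, 0.001, 1.825]
ft_force: [0.3, 0.2, -0.2]
opening: 1.0
pose [ 463.7 -227.2   56.6] yaw 1.825 F [ 0.3  0.2 -0.2] op 1.0 t 11.6 cab [-167.7 -313.1]
shift m [0.0001 0.001  0.0556] turn -0.004
```

```bash
python3 -m pendant '[[[1,0,0.001,0.03,-0.004],[1,0,0.001,0.045,-0.004],[1,0,0.001,0.05,-0.004],[1,0,0.001,0.052,-0.004],[1,0,0.001,0.054,-0.004],[1,0,0.001,0.0555,-0.004],[0.5,0,0.001,0.0555,-0.004],[0,0,0.001,0.0555,-0.004]]]';  python3 -m pendant '[[[0,0,0,0,0],[0,0,0,0,0],[0,0,0,0,0],[0,0,0,0,0],[0,0,0,0,0],[0,0,0,0,0],[0,0,0,0,0],[0,0,0,0,0]]]'; python3 -m pendant '[[[0,0,0,0,0],[0,0,0,0,0],[0,0,0,0,0],[0,0,0,-0.005,0],[0,0,0,-0.01,0],[0,0,0,-0.015,0],[0,0,0,-0.02,0],[0,0,0,-0.025,0]]]'; python3 -m pendant '[[[0,0,0,0,0],[0,0,0,0,0],[0,0,0,0,0],[0,0,0,0,0],[0,0,0,0,0],[0,0,0,0,0],[0,0,0,0,0],[0,0,0,0,0]]]'
```

```text
t: 12.35
eef_pos: [464.8, -226.9, 0.5]
tcp_rot: [3.141, 0.001, 1.831]
ft_force: [-1.0, -0.3, -0.3]
opening: 0.886
t: 13.15
eef_pos: [464.8, -226.9, 0.3]
tcp_rot: [3.141, 0.0, 1.831]
ft_force: [0.1, -0.2, 5.7]
opening: 0.213
t: 13.95
eef_pos: [464.7, -226.8, 25.6]
tcp_rot: [3.141, 0.0, 1.831]
ft_force: [0.2, -0.6, -0.2]
opening: 0.143
t: 14.75
eef_pos: [464.6, -226.8, 25.1]
tcp_rot: [-3.142, 0.0, 1.831]
ft_force: [0.9, 0.6, -0.3]
opening: 0.143
```

The first lift began before the fingers had shut. The opening now holds at 0.143 (about 14 mm), so the pull is gripped.

```bash
python3 -m pendant '[[[0,0,0,-0.03,0],[0,0,0,-0.06,0],[0,0,0,-0.096,0],[0,0.015,0,-0.096,0.1],[0,0.045,0,-0.096,0.2],[0,0.075,0,-0.096,0.3],[0,0.095,0,-0.096,0.4],[0,0.11,0,-0.096,0.481]]]'; python3 -c "
from h import *
go(*cab(-140,-105),121.5,YAW+np.pi/2)"
```

```text
t: 15.55
eef_pos: [435.8, -119.3, 121.2]
tcp_rot: [-3.142, 0.0, 1.346]
ft_force: [-0.1, 0.1, -0.4]
opening: 0.143
pose [ 435.8 -119.3  121.2] yaw 1.346 F [-0.1  0.1 -0.4] op 0.143 t 15.6 cab [-218.7 -214. ]
shift m [ 0.1092  0.0785 -0.0003] turn -0.002
```

Still gripped. I'll move to the pre-mount pose and look.

```bash
python3 -m pendant '[[[0,0.025,0.0,0,-0.002],[0,0.05,0.0,0,-0.002],[0,0.075,0.02,0,-0.002],[0,0.095,0.04,0,-0.002],[0,0.109,0.06,0,-0.002],[0,0.109,0.0785,0,-0.002],[0,0.109,0.0785,0,-0.002],[0,0.109,0.0785,0,-0.002]]]'; python3 - <<'E'
from h import *
import pickle
go(*cab(-111,-105),121.5,YAW+np.pi/2)
s=env.state();c=env.read_camera("wrist");pickle.dump((s,c),open("w5.pkl","wb"));cv2.imwrite("pics/w5.png",c["image"])
E
```

```text
t: 16.35
eef_pos: [536.1, -31.3, 120.8]
tcp_rot: [-3.141, 0.0, 1.352]
ft_force: [-0.4, -0.3, -0.0]
opening: 0.148
pose [536.1 -31.3 120.8] yaw 1.352 F [-0.4 -0.3 -0. ] op 0.148 t 16.4 cab [-140.3 -106.1]
shift m [ 0.001   0.0293 -0.0007] turn 0.003
```

View pics/w5.png

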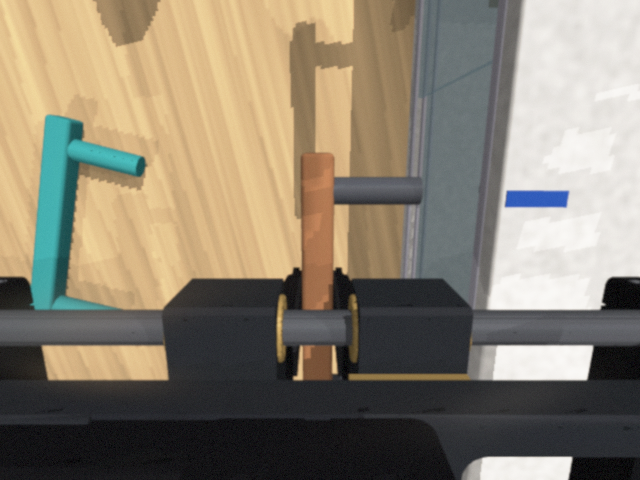

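The left post's foot is at (421,190), the bar's end at row 153 and the left tick at (537,198). I'll compare foot and tick in the cabinet's y.

```bash
cat > chk.py <<'E'
from h import *
import pickle,sys
def chk(s,c):
    im=c["image"]; h=cv2.cvtColor(im,cv2.COLOR_BGR2HSV)
    k=blue(im,(480,640,150,240)); x,y,w,hh=cv2.boundingRect(k); print("tick box",x,y,w,hh); m=cv2.moments(k,True)
    t=tocab(wray(s,c,m["m10"]/m["m00"],m["m01"]/m["m00"],156))
    k=cv2.inRange(h,(0,110,50),(13,255,255)); k[:130]=0;k[265:]=0;k[:,:290]=0;k[:,350:]=0
    q=np.array([tocab(wray(s,c,u,v,135)) for v,u in zip(*np.nonzero(k))],np.float32)
    vx,vy,x0,y0=cv2.fitLine(q,cv2.DIST_HUBER,0,.01,.01).ravel()
    E=np.array([tocab(wray(s,c,480+np.argmax(np.diff(h[v,480:540,2].astype(int)))+.5,v,156)) for v in list(range(60,180,10))+list(range(215,265,8))],np.float32)
    ex,ey,_,_=cv2.fitLine(E,cv2.DIST_HUBER,0,.01,.01).ravel()
    print("tick y",t.round(1),"(should -57)  bar end y",np.percentile(q[:,1],99.7).round(1),"(should -41) bar yaw rel cab",-np.arctan(vx/vy),"edge yaw",-np.arctan(ex/ey),"edge x",np.median(E[:,0]),"bar x",q[:,0].mean())
    # post rows
    for u in range(350,415,16):
        col=h[150:235,u,1].astype(int)*1; d=np.diff(cv2.GaussianBlur(im[150:235,u].sum(-1).astype(np.float32).reshape(-1,1),(1,3),0).ravel()); a,b=150+np.argmin(d)+.5,150+np.argmax(d)+.5
        print("post",u,a,b,[tocab(wray(s,c,u,r,128))[1].round(1) for r in(a,b)])
E
python3 -c "
from chk import *
s,c=pickle.load(open('w5.pkl','rb'));chk(s,c)"
```

```text
tick box 506 192 62 15
tick y [-61.4 -57.5] (should -57)  bar end y -42.0 (should -41) bar yaw rel cab 0.00287743 edge yaw 0.0033936063 edge x -74.88385 bar x -140.57819
post 350 176.5 204.5 [np.float64(-51.8), np.float64(-63.9)]
post 366 176.5 204.5 [np.float64(-51.8), np.float64(-63.9)]
post 382 176.5 204.5 [np.float64(-51.8), np.float64(-63.9)]
post 398 176.5 204.5 [np.float64(-51.8), np.float64(-63.9)]
post 414 176.5 204.5 [np.float64(-51.7), np.float64(-63.8)]
```

```bash
python3 -m pendant '[[[0,0.0005,0.008,-0.0007,0.003],[0,0.0005,0.015,-0.0007,0.003],[0,0.0005,0.02,-0.0007,0.003],[0,0.0005,0.023,-0.0007,0.003],[0,0.0005,0.025,-0.0007,0.003],[0,0.0005,0.026,-0.0007,0.003],[0,0.0005,0.026,-0.0007,0.003],[0,0.0005,0.026,-0.0007,0.003]]]'; python3 - <<'E'
from chk import *
go(*cab(-111,-105),121.5,YAW+np.pi/2)
s=env.state();c=env.read_camera("wrist");pickle.dump((s,c),open("w6.pkl","wb"));chk(s,c)
z=c["range_z"].astype(float);T=np.array(c["tool_from_camera"]);R=Ro.from_euler("xyz",s["tcp_rot"]).as_matrix()
def Z(u0,u1,v0,v1):
    v,u=np.mgrid[v0:v1,u0:u1]; d=z[v0:v1,u0:u1]; p=np.stack([(u-c["cx"])/c["fx"]*d,(v-c["cy"])/c["fy"]*d,d],-1)
    w=p@T[:3,:3].T+T[:3,3]; w=w@R.T+s["eef_pos"]; return np.median(w[d>0][:,2]) if (d>0).any() else None
print("bar top z near end/near finger",Z(308,326,160,180),Z(308,326,240,262),"cab top",Z(520,600,230,260))
print("bar tilt across: ",Z(306,312,170,250),Z(322,328,170,250))
E
```

```text
t: 17.2
eef_pos: [562.2, -36.5, 121.8]
tcp_rot: [-3.141, 0.0, 1.349]
ft_force: [0.3, 1.0, -0.2]
opening: 0.145
pose [562.2 -36.5 121.8] yaw 1.349 F [ 0.3  1.  -0.2] op 0.145 t 17.2 cab [-113.7 -105.4]
shift m [0.0004 0.0027 0.0003] turn 0.001
tick box 480 193 11 14
tick y [-52.8 -57.5] (should -57)  bar end y -41.3 (should -41) bar yaw rel cab 0.0015534917 edge yaw 0.106737696 edge x -48.13351 bar x -113.842636
post 350 176.5 204.5 [np.float64(-51.2), np.float64(-63.4)]
post 366 176.5 204.5 [np.float64(-51.2), np.float64(-63.4)]
post 382 176.5 204.5 [np.float64(-51.2), np.float64(-63.4)]
post 398 176.5 204.5 [np.float64(-51.2), np.float64(-63.4)]
post 414 176.5 201.5 [np.float64(-51.2), np.float64(-62.1)]
bar top z near end/near finger 136.46592996746995 136.44754736391687 cab top 156.93780345377436
bar tilt across:  136.43292165987344 136.46257062431891
```

```bash
python3 -m pendant '[[[0,0,0.001,0.0003,0],[0,0,0.002,0.0003,0],[0,0,0.003,0.0003,0],[0,0,0.0035,0.0003,0],[0,0,0.004,0.0003,0],[0,0,0.004,0.0003,0],[0,0,0.004,0.0003,0],[0,0,0.004,0.0003,0]]]'; python3 -c "
from h import *
import time
F=[]
for _ in range(1): go(*cab(-111,-105),121.5,YAW+np.pi/2)
x=np.array([np.cos(YAW),np.sin(YAW),0]);print('push',-env.state()['ft_force']@x)"
```

```text
t: 18.05
eef_pos: [566.0, -37.3, 121.5]
tcp_rot: [-3.141, 0.0, 1.349]
ft_force: [-5.3, 1.3, 1.2]
opening: 0.15
pose [566.  -37.3 121.5] yaw 1.349 F [-5.3  1.3  1.2] op 0.15 t 18.1 cab [-109.9 -105.4]
shift m [ 0.0004 -0.0011 -0.    ] turn 0.001
push 5.443992073976041
```

```bash
python3 -m pendant '[[[0,0,0.0005,0,0],[0,0,0.001,0,0],[0,0,0.0013,0,0],[0,0,0.0013,0,0],[0,0,0.0013,0,0],[0,0,0.0013,0,0],[0,0,0.0013,0,0],[0,0,0.0013,0,0]]]'; python3 -m pendant '[[[0,0,0,0,0],[0,0,0,0,0],[0,0,0,0,0],[0,0,0,0,0],[0,0,0,0,0],[0,0,0,0,0],[0,0,0,0,0],[0,0,0,0,0]]]'; python3 - <<'E'
from chk import *
x=np.array([np.cos(YAW),np.sin(YAW),0]);F=[]
for _ in range(5):
    s=env.state();c=env.read_camera("wrist");F.append(-s['ft_force']@x)
print('push',np.round(F,1),s["moment"]);chk(s,c);cv2.imwrite("pics/w7.png",c["image"]);go(*cab(-111,-105),121.5,YAW+np.pi/2)
E
```

```text
t: 18.85
eef_pos: [566.7, -37.5, 121.4]
tcp_rot: [-3.14, 0.0, 1.349]
ft_force: [-7.2, 1.5, 3.0]
opening: 0.147
t: 19.65
eef_pos: [566.8, -37.5, 121.4]
tcp_rot: [-3.14, 0.0, 1.349]
ft_force: [-7.1, 0.2, 2.6]
opening: 0.146
push [7.  7.3 8.2 7.6 7.8] [0.09828238 1.09491467 0.02997178]
tick box 0 0 0 0Traceback (most recent call last):
  File "<stdin>", line 5, in <module>
  File "chk.py", line 6, in chk
    t=tocab(wray(s,c,m["m10"]/m["m00"],m["m01"]/m["m00"],156))
                     ~~~~~~~~^~~~~~~~~
ZeroDivisionError: float division by zero
```

```bash
sed -i 's/(480,640,150,240)/(430,640,150,240)/' chk.py; python3 -m pendant '[[[0,0,0.0004,0,0],[0,0,0.0008,0,0],[0,0,0.0008,0,0],[0,0,0.0008,0,0],[0,0,0.0008,0,0],[0,0,0.0008,0,0],[0,0,0.0008,0,0],[0,0,0.0008,0,0]]]'; python3 - <<'E'
from chk import *
x=np.array([np.cos(YAW),np.sin(YAW),0]);F=[]
for _ in range(8):
    s=env.state();c=env.read_camera("wrist");F.append(-s['ft_force']@x)
cv2.imwrite("pics/w7.png",c["image"]);print('push',np.round(F,1),s["moment"]);go(*cab(-111,-105),121.5,YAW+np.pi/2);chk(s,c)
E
```

```text
t: 20.7
eef_pos: [567.2, -37.6, 121.4]
tcp_rot: [-3.139, 0.0, 1.349]
ft_force: [-9.4, 1.8, 4.3]
opening: 0.145
push [ 9.6  8.7  8.9  8.7  8.9  9.6 10.   9.5] [0.17087671 1.34986814 0.04529047]
pose [567.2 -37.6 121.4] yaw 1.349 F [-8.8  1.   3.2] op 0.149 t 21.1 cab [-108.6 -105.4]
shift m [ 0.0004 -0.0024 -0.0001] turn 0.001
tick box 430 193 47 14
tick y [-59.5 -57.5] (should -57)  bar end y -41.3 (should -41) bar yaw rel cab 0.0019697708 edge yaw 0.23673625 edge x -40.638016 bar x -108.78446
post 350 176.5 204.5 [np.float64(-51.2), np.float64(-63.3)]
post 366 176.5 204.5 [np.float64(-51.2), np.float64(-63.3)]
post 382 176.5 204.5 [np.float64(-51.2), np.float64(-63.3)]
post 398 176.5 204.5 [np.float64(-51.2), np.float64(-63.3)]
post 414 218.5 208.5 [np.float64(-69.6), np.float64(-65.1)]
```

View pics/w7.png

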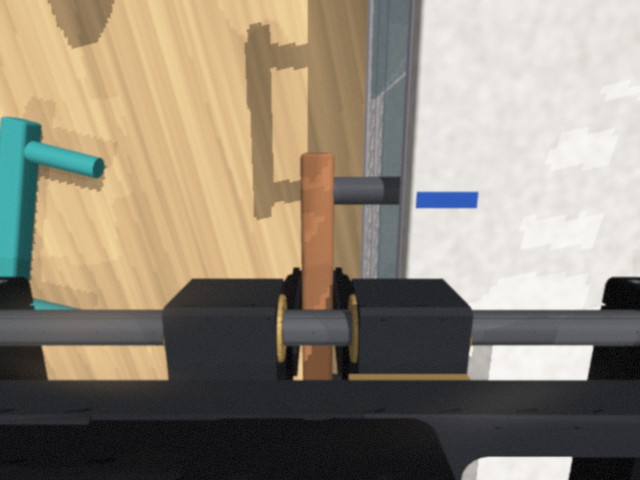

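```bash
python3 -c "
from h import *
print(env.job_done());s=env.state();print(s['t'],s['ft_force'],s['opening'])"
```

```text
the job is handed in; nothing more can be done
None
the job is handed in; nothing more can be done
```

I slid the left-hand door home, then gripped the loose pull and pressed it on the bare door over the two holes. I handed the job in at about 21 s with it still held. The interface gives no verdict.

**Last checks before hand-in**
- **Door:** its left edge sits against the cabinet's side wall, at y≈198 mm top and bottom. I did not look at it again after fitting the pull, but nothing touched it in between.
- **Position:** the left post's centre is at y=-57.3 mm, against -57.5 mm measured for its tape tick. The bar is parallel to the cabinet within 0.002 rad. I could not see the right post, so its position follows from the pull's known size.
- **Height and level:** just before contact the bar's top was within about 0.5 mm of its proper height, and the bar was level.
- **Push:** steady at 8.7 to 10.0 N. The bar went about 2.4 mm past the contact position, which matches the door's 1 mm per 4 N. There was also 3 to 4 N upward on the tool.
- **Grip:** the opening holds at about 0.147, which is the bar's 14 mm.

**What went wrong on the way**
- **First lift:** I lifted before the fingers had fully shut, so the pull slipped out and fell back almost where it had lain. I regripped it lower and it held.
- **Door stop:** I pushed the left-hand door against its stop too hard. The wrist force reached about 79 N through the fingers, under the 120 N wrist limit.

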